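# Tip the bin and scoop out the chilling balls

## Task

Lift the handle of the copper bin to tip it fully, so that the three steel balls gather in its far corner, and leave it tipped. Then use the scoop to take all three balls out of that corner in one scoopful and tip them into the blue bowl, leaving the bowl where it is. Stand the scoop flat on the middle of its wooden coaster again, and do not disturb anything else on the desk.

Things in the scene. Friction and masses are not known exactly. Their poses are not given: they have to be found in the camera images.
- bin (a joint): tilt of the square copper bin about its hinge, rad: 0 level (as it starts), 0.36 tipped fully against its stop (corner far from the handle lowest). Stiff friction hinge (about 0.8 N m): it stays where it is left; lifting at the handle takes about 6 N. Inside of the bin 145 x 145 mm, walls 55 mm high above the floor and 4 mm thick, open on top; it stands cornerwise, the hinge axis crossing the other diagonal
- bin_hinge (a point): point on the bin's hinge axis, 42 mm above the table, midway across the bin. Axes turn with the bin: x along the diagonal from the handle to the far (low) corner, y the hinge axis, z up out of the bin; tipping turns it positively about y
- bin_handle (a point): middle of the outer part of the bin's black bar handle, which sticks out along the diagonal from the corner near the robot: 14 mm wide (y), 18 mm high, about 60 mm free length along x; point at bar's mid height, 170.5 mm behind and 48 mm above the hinge in the bin's axes. Same axes as bin_hinge; moves with the bin
- bin_corner (a point): inner floor point of the bin's far corner, opposite to the handle, where balls gather when tipped; 82.5 mm ahead and 12 mm above the hinge in the bin's axes. The two walls run from here at 45 degrees either side of -x. Same axes as bin_hinge; moves with the bin
- scoop_grip (a point): centre of the scoop's black grip, 14 mm wide (y) x 18 mm x 64 mm long; the grip leans back 0.35 rad from the scoop's z axis (top away from the tip). Steel scoop, about 150 g, standing flat on the coaster; axes: x from the handle towards the pointed tip, y left, z up when it stands flat. From here the tip's underside is 110.5 mm ahead and 92 mm lower in the scoop's axes
- scoop_tip (a point): underside of the scoop's pointed tip: the tray is a flat 2 mm steel plate, 62 x 62 mm square with one 90 degree corner foremost, so that it fits the bin's corner; open along the two front edges, walls 34 mm high along the two rear edges; the rear corner is 88 mm behind the tip. axes: x from the handle towards the pointed tip, y left, z up when it stands flat
- scoop_tray (a point): centre of the scoop's tray, on the upper side of the plate, 2 mm above its underside; axes: x from the handle towards the pointed tip, y left, z up when it stands flat
- coaster: fixed round wooden coaster, 150 mm across, 12 mm thick, origin at the centre of its underside; the scoop's place
- bowl: loose blue ceramic bowl, 140 mm across the rim, 70 mm high, about 0.5 kg, origin at the centre of its underside
- ball0_center (a point): centre of one of three loose steel chilling balls, 20 mm across, 33 g, polished and slippery (friction about 0.25), that start scattered over the bin's floor
- ball1_center (a point): centre of one of three loose steel chilling balls, 20 mm across, 33 g, polished and slippery (friction about 0.25), that start scattered over the bin's floor
- ball2_center (a point): centre of one of three loose steel chilling balls, 20 mm across, 33 g, polished and slippery (friction about 0.25), that start scattered over the bin's floor
- sample0: bystander, leave alone: small glass sample bottle with black cap, 38 mm across, 115 mm high; origin at centre of underside
- sample1: bystander, leave alone: small glass sample bottle with black cap, 38 mm across, 115 mm high; origin at centre of underside
- sample2: bystander, leave alone: small glass sample bottle with black cap, 38 mm across, 115 mm high; origin at centre of underside
- tonic: bystander, leave alone: glass tonic bottle, 60 mm across, 210 mm high; origin at centre of underside
- jigger: bystander, leave alone: steel measuring cup, 54 mm across, 50 mm high; origin at centre of underside
- tasting_glass: bystander, leave alone: stemmed tasting glass, 68 mm across, 160 mm high; origin at centre of underside
- pen: bystander, leave alone: orange pen, 135 mm long, lying; origin at centre of underside

How it is judged (in metres and radians):
On the way, in this order (a step that is already met when the one before it is completed fails the run):
1. the bin is tipped (over 0.30 rad) and all three balls lie in its low corner (centres within 70 mm of bin_corner) (value of joint bin above 0.3 rad and distance between each of ball0_center, ball1_center, ball2_center and bin_corner below 0.07 m), for 0.3 s.
2. all three balls lie in the scoop together, lifted clear (tray over 100 mm above the table) (height (world z) of scoop_tray above 0.1 m and x of ball0_center in the frame of scoop_tray between -0.045 and 0.045 m and y of ball0_center in the frame of scoop_tray between -0.045 and 0.045 m and z of ball0_center in the frame of scoop_tray between 0 and 0.04 m and x of ball1_center in the frame of scoop_tray between -0.045 and 0.045 m and y of ball1_center in the frame of scoop_tray between -0.045 and 0.045 m and z of ball1_center in the frame of scoop_tray between 0 and 0.04 m and x of ball2_center in the frame of scoop_tray between -0.045 and 0.045 m and y of ball2_center in the frame of scoop_tray between -0.045 and 0.045 m and z of ball2_center in the frame of scoop_tray between 0 and 0.04 m), for 0.2 s.
At the end, for the whole second after the job is handed in: All three balls lie at rest in the bowl; the bowl is upright and within 50 mm of where it was; the scoop stands flat at rest on the coaster, tray centre within 45 mm of the coaster's centre; the bin is still tipped (over 0.25 rad) (value of joint bin above 0.25 rad and horizontal distance between each of ball0_center, ball1_center, ball2_center and bowl below 0.06 m and height (world z) of each of ball0_center, ball1_center, ball2_center below 0.06 m and linear speed of each of ball0, ball1, ball2 below 0.05 m/s and angle between each of bowl, scoop_tray's own z axis and vertical below 0.1 rad and distance of bowl from where it was at the start of the episode below 0.05 m and horizontal distance between scoop_tray and coaster below 0.045 m and height (world z) of scoop_tray below 0.022 m and linear speed of scoop below 0.02 m/s); the robot touches nothing.
It fails at once if a bystander (bottle, jigger, glass or pen) is moved more than 40 mm (distance of any of sample0, sample1, sample2, tonic, jigger, tasting_glass, pen from where it was at the start of the episode above 0.04 m).
It also fails if it takes over 72 s, if anything falls off the work surface, if the arm or the gripper's body presses on something with over 40 N, if the wrist force passes 120 N, or if a joint passes its speed limit or range.

## Robot

A 7-joint arm with a two-finger parallel gripper is mounted at the origin on the work surface. World frame = base frame: x ahead of the robot, y to its left, z up, the work surface at z = 0. Lengths are in mm, angles in rad, forces in N, time in s.
With the tool pointing down it reaches from about 350 to 900 mm from the base axis. Payload 7.2 kg.
Tool frame: the origin (TCP) lies at the centre of the arm's flange, where the gripper is bolted on; the fingertips stand 182 mm ahead of it and the grasp point (between the pads) lies 163 mm ahead of it; z points along the fingers, y is the line along which they close (so a half turn about z gives the same grasp; the last joint's range is limited). The gripper opens to 88 mm and grips with 3 to 60 N. Pads are 20 mm wide; open, the fingers measure 115 mm over their backs; the gripper's body (75 mm by 178 mm) begins 61 mm behind the grasp point.
Start: joints at [-1.334, 0.411, -0.013, 1.596, 0.006, 1.134, -0.082], TCP at [187.572, 596.187, 404.653] pointing down, gripper open.
Joint ranges: [-2.95, 2.95], [-0.29, 1.99], [-1.47, 1.44], [0.14, 2.54], [-1.03, 4.17], [0.13, 1.85], [-2.86, 2.86]. Speed limits (rad/s): [2.39, 2.39, 3.01, 3.01, 3.14, 3.14, 3.14].

## Interface

Orientations are given as a 3x3 rotation matrix whose columns are the frame's x, y, z axes.
In Python, from cell import manip gives the robot as it stands. Calls block until the motion is done:
- manip.move_pose(position, orientation): joint-space move of the TCP to a pose.
- manip.line_to(position, feed=150, ori=None): straight line of the TCP; ori=None keeps the orientation; feed is the mean speed in mm/s.
- manip.goto_joints(angles): joint-space move.
- manip.ungrasp() and manip.close(strength=None): open the fingers fully, or close them until they stop; strength is the grip in N (None keeps the last).
- manip.wait(seconds).
- manip.ik(position, orientation): joint angles nearest the present ones, or None.
- manip.read_camera(name): name is "scene" or "top"; returns (picture, depth): 384x512x3 uint8, blue, green, red; 384x512 float32, mm along the optical axis (not along the pixel's ray), 0 where there is no reading.
- manip.camera_info(name): a dict with "mtx" (3x3 intrinsics, pixels), "eye" and "attitude" of the camera in the world. Camera axes: x right, y down, z forward; pixel columns grow to the right and rows downward; lengths in mm; the calibration is good to about 2 mm. A picture is of the moment at which its call begins. camera_info takes no time and is no camera call.
A pose or a line that the arm cannot do raises manip.PlanningError and nothing moves.
- manip.finish_job(): hands the job in, once; it reports no verdict.
Trained networks look in the newest picture that a camera, given by its name, has taken for a name from the list of things; names that differ only in an ending like _2 or _b are one class to them, and where a whole thing is asked for, a point or a joint stands for the part that bears it (a point fixed in the world has none). Each returns a list of dicts, best first, with "conf" (0 to 1); they miss things now and then, are a little off and sometimes report something else, mostly with a low value. They report only what shows in the picture. A call takes as long as a camera call.
- manip.look_for(camera, query): "rect" ([left, top, width, height] in pixels, round what is visible of it).
- manip.pinpoint(camera, query): "location" ([column, row] in pixels: a listed point, or the origin of a listed thing).
Readings, each from a call of its own:
- manip.current_time(): time.
- manip.current_joint_pos(): joint angles.
- manip.current_dq(): joint speeds.
- manip.current_effort(): joint torques, N m.
- manip.current_tool_pos(): TCP position.
- manip.current_tcp_rot(): TCP orientation.
- manip.current_wrist_force(): force on the tool from outside, world axes, zero at the start.
- manip.current_torque(): the same for the moment, N m.
- manip.current_gripper_width(): finger opening in mm.
Only numpy, scipy, OpenCV 4.12 (cv2) and the standard library are available. Lean on these libraries where they do the work, as an engineer would, in place of code of your own. Each camera call takes 0.05 s, during which the arm holds its last target. There are 200 camera calls.

## Working session

There is one attempt and no reset: what is moved stays moved. The work goes in short steps, each a Python script; the robot and the scene stay as the last script left them, time stands still between calls to the robot, and variables do not carry over. Pictures are saved under pics/ and viewed, on a budget of 10 in all, crops included, one or two more only if the job needs it, and the job is handed in when it is done.

```bash
ls; mkdir -p pics
cat > h.py <<'E'
from cell import manip
import numpy as np, cv2
def world(cam,uv,depth=None,z=None):
    i=manip.camera_info(cam);K=np.array(i["mtx"]);R=np.array(i["attitude"]);e=np.array(i["eye"])
    r=R@np.linalg.inv(K)@np.array([uv[0],uv[1],1.])
    if z is not None: return e+r*(z-e[2])/r[2]
    return e+r*depth
def pix(cam,p):
    i=manip.camera_info(cam);K=np.array(i["mtx"]);R=np.array(i["attitude"]);e=np.array(i["eye"])
    q=K@(R.T@(np.array(p)-e));return q[:2]/q[2]
E
python3 - <<'E'
from h import *
np.set_printoptions(precision=1,suppress=True)
ims={}
for c in ("top","scene"):
    im,d=manip.read_camera(c); ims[c]=im; np.save(f"pics/{c}0.npy",d)
    i=manip.camera_info(c); print(c,i["eye"],np.array(i["attitude"]).tolist(),np.array(i["mtx"]).tolist())
    cv2.imwrite(f"pics/{c}0.png",cv2.resize(im,(800,600)))
    for q in "bin_hinge bin_handle bin_corner scoop_grip scoop_tip scoop_tray coaster bowl ball0_center ball1_center sample0 tonic jigger tasting_glass pen".split():
        for r in manip.pinpoint(c,q)[:3]:
            u=r["location"]; k=(int(round(u[1])),int(round(u[0])))
            dd=d[k] if 0<=k[0]<384 and 0<=k[1]<512 else 0
            print(c,q,round(r["conf"],2),np.array(u),world(c,u,dd))
print(manip.current_time())
E
```

```text
pics
top [ 348.8   25.4 1396.8] [[0.024472383210861707, -0.984405341940024, 0.17420454994036588], [-0.9994284555033782, -0.028156447089453272, -0.01870766734340048], [0.023320908861218268, -0.17364716308435194, -0.9845317658474223]] [[370.56286570354405, 0.0, 253.34594819863344], [0.0, 370.56286570354405, 193.7023475211598], [0.0, 0.0, 1.0]]
top bin_hinge 0.35 [169.2 231.3] [443.4 307.9  11. ]
top bin_handle 0.9 [238.9 242.9] [403.7  46.7  96.8]
top bin_handle 0.22 [185.9 155.3] [719.9 252.2  71.5]
top bin_corner 0.81 [251.4 176.8] [649.1   8.7  57.4]
top scoop_grip 0.57 [153.8 246.9] [385.2 365.2  -7.6]
top scoop_tip 0.79 [174.8 225.9] [464.4 289.3   6.6]
top scoop_tray 0.74 [170.  234.3] [432.3 304.   12.6]
top coaster 0.81 [169.  233.3] [436.1 308.5   9.7]
top bowl 0.67 [344.1 226.6] [ 478.7 -346.7    5.9]
top bowl 0.3 [366.5 193.8] [ 595.2 -414.5   69.4]
top ball0_center 0.4 [239.7 206.2] [538.2  48.6  57. ]
top ball1_center 0.59 [252.4 203.8] [547.    2.6  65.9]
top ball1_center 0.27 [187.6 154.5] [724.1 246.7  68.1]
top ball1_center 0.23 [124.9 204.9] [538. 480.   9.]
top sampl
[... 1240 characters left out ...]
ter 0.28 [314.3 146.3] [553.9 469.8   3.5]
scene bowl 0.69 [167.4 275.9] [ 479.5 -334.5    7.2]
scene bowl 0.35 [316.  146.8] [559.  475.1  -0.1]
scene ball0_center 0.41 [261.3 189.7] [543.2  79.8  55.8]
scene ball0_center 0.24 [329.1 168.1] [663.3 363.4   7.7]
scene ball1_center 0.55 [245.1 202.6] [537.5 -11.4  65.3]
scene sample0 0.9 [265.2 291.9] [ 747.5 -247.9   16.1]
scene sample0 0.79 [336.7 189.9] [744.1 239.7  26.3]
scene sample0 0.78 [276.6 132.3] [386.5 469.4  13.7]
scene tonic 0.56 [182.9 323.7] [ 634.2 -456.9   46.4]
scene jigger 0.62 [329.6 167.9] [665.5 362.2  10.2]
scene tasting_glass 0.8 [313.  148.1] [555.8 453.9   5.1]
scene pen 0.58 [104.9 317.6] [ 427.1 -525.6    4.4]
1.6
```

View pics/top0.png

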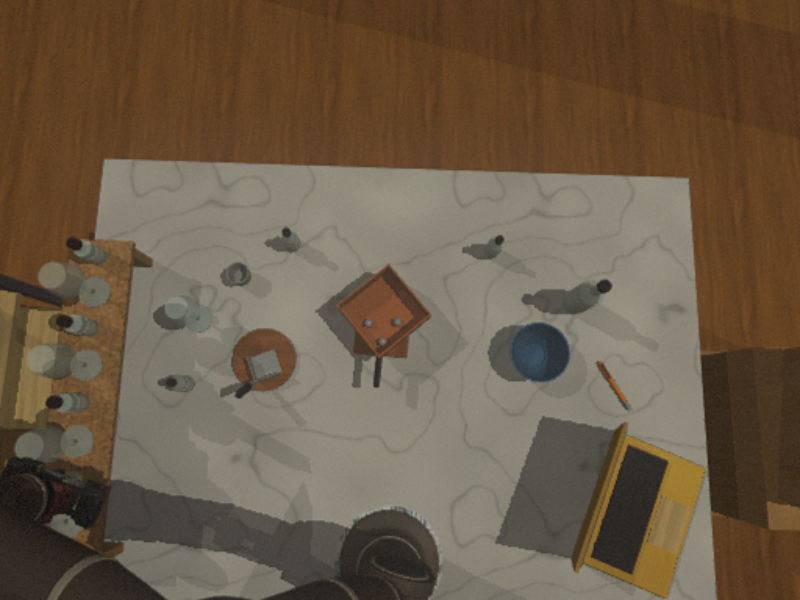

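View pics/scene0.png

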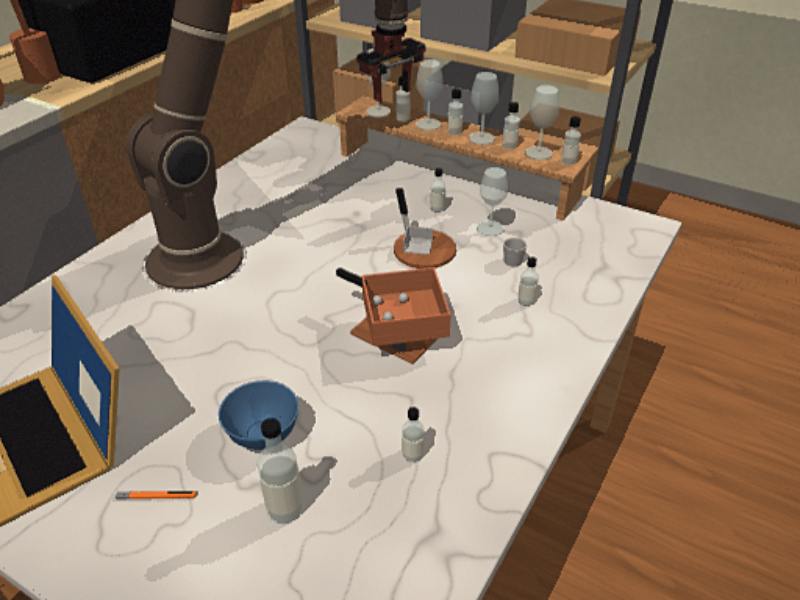

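The top view shows the bin at px (383,310) of 800, with its handle at (378,370). The scoop is on the coaster at (264,360) with its grip at the lower left, and the bowl is at (540,352). The scene view agrees. Next I'll refine these with point clouds and the known heights.

```bash
cat >> h.py <<'E'
def cloud(cam,d):
    i=manip.camera_info(cam);K=np.array(i["mtx"]);R=np.array(i["attitude"]);e=np.array(i["eye"])
    v,u=np.mgrid[0:384,0:512]; P=np.stack([u,v,np.ones_like(u)],-1)@np.linalg.inv(K).T*d[...,None]@R.T+e
    return P[d>0]
E
python3 - <<'E'
from h import *
np.set_printoptions(precision=1,suppress=True)
C={c:cloud(c,np.load(f"pics/{c}0.npy")) for c in("top","scene")}
def sel(c,x0,x1,y0,y1,z0,z1):
    P=C[c]; m=(P[:,0]>x0)&(P[:,0]<x1)&(P[:,1]>y0)&(P[:,1]<y1)&(P[:,2]>z0)&(P[:,2]<z1); return P[m]
for c in C:
    r=sel(c,440,720,-120,150,95,118); print(c,"rim n",len(r),cv2.minAreaRect(r[:,:2].astype(np.float32)), r.max(0),r.min(0))
    h=sel(c,360,448,0,100,75,110); print(" handle",len(h),h.mean(0),h.max(0)[:3],h.min(0)); 
    if len(h)>8: print(cv2.fitLine(h[:,:2].astype(np.float32),cv2.DIST_L2,0,.01,.01).ravel())
    g=sel(c,330,480,250,420,40,150); print(" scoop high",len(g)); print(g[np.argsort(g[:,2])][::max(1,len(g)//12)])
    b=sel(c,400,560,-430,-260,58,80); print(" bowl",len(b),cv2.minEnclosingCircle(b[:,:2].astype(np.float32)))
    k=sel(c,350,530,220,400,8,16); print(" coaster",len(k),cv2.minEnclosingCircle(k[:,:2].astype(np.float32)))
for c,L in {"top":[("handle",(238.9,242.9),90),("corner",(251.4,176.8),54),("grip",(153.8,246.9),104),("tip",(174.8,225.9),12),("tray",(170,234.3),14),("coaster",(169,233.3),0),("bowl",(344.1,226.6),0)],
 "scene":[("handle",(219.4,176.1),90),("corner",(286.4,213.5),54),("hinge",(264.6,207.1),42),("grip",(261.4,125.5),104),("tip",(275.7,162.1),12),("tray",(266.5,155.1),14),("coaster",(269.3,159.5),0),("bowl",(167.4,275.9),0)]}.items():
    for n,u,z in L: print(c,n,world(c,u,z=z))
im=cv2.imread("pics/top0.png"); s=cv2.imread("pics/scene0.png")
a=cv2.resize(im[310:420,200:420],(800,400),interpolation=cv2.INTER_CUBIC)[:, :]; b=cv2.resize(s[180:290,380:470],(245,200))
cv2.imwrite("pics/crop1.png",cv2.resize(im[240:420,210:450],(800,600),interpolation=cv2.INTER_CUBIC))
E
```

```text
top rim n 266 ((553.365966796875, 29.860145568847656), (164.432861328125, 167.1026611328125), 40.663307189941406) [666.9 132.6 115.7] [441.7 -76.   95. ]
 handle 69 [417.3  39.2  97.4] [445.8  46.7 104.2] [389.7  30.2  91.2]
[  1.   -0.1 417.3  39.2]
 scoop high 100
[[412.9 329.5  41.4]
 [406.3 299.7  44. ]
 [398.7 316.9  45.4]
 [405.5 324.   47.8]
 [398.2 326.3  51.1]
 [383.5 320.8  71.7]
 [386.3 320.4  89.8]
 [382.5 324.7 100.2]
 [378.6 328.5 112.1]
 [378.3 329.4 122.5]
 [371.1 340.7 129.3]
 [357.9 335.8 131.7]
 [371.4 326.3 133.7]]
 bowl 221 ((479.6181945800781, -334.68585205078125), 70.03652954101562)
 coaster 984 ((449.4079284667969, 310.9021911621094), 75.57581329345703)
scene rim n 560 ((555.7474365234375, 25.918441772460938), (169.64419555664062, 170.6721649169922), 41.28418731689453) [671.6 133.2 114.9] [440.3 -81.2  95.1]
 handle 87 [419.3  34.6  94.7] [447.7  49.1 102.7] [390.5  27.3  82.3]
[  1.   -0.1 419.3  34.6]
 scoop high 153
[[434.2 330.5  40.2]
 [441.7 340.   41.8]
 [417.1 322.6  43.4]
 [413.9 283.9  47.1]
 [389.4 317.9  54.6]
 [390.3 316.3  64.8]
 [391.  329.8  75.1]
 [378.4 321.9  88.5]
 [366.7 334.2  95.6]
 [380.9 324.9 105. ]
 [379.2 335.1 116.3]
 [374.  329.3 122. ]
 [368.1 332.1 131.5]]
 bowl 416 ((480.1524353027344, -335.10467529296875), 72.16651153564453)
 coaster 565 ((446.7804260253906, 306.2005920410156), 81.58378601074219)
top handle [404.   46.8  90. ]
top corner [649.9   8.7  54. ]
top grip [382.3 338.2 104. ]
top tip [463.9 288.3  12. ]
top tray [432.3 303.7  14. ]
top coaster [436.7 310.4   0. ]
top bowl [ 479.2 -348.3    0. ]
scene handle [410.3  34.2  90. ]
scene corner [667.4  21.1  54. ]
scene hinge [587.9  24.3  42. ]
scene grip [381.7 355.8 104. ]
scene tip [480.9 291.7  12. ]
scene tray [430.8 310.7  14. ]
scene coaster [444.4 308.6   0. ]
scene bowl [ 474.8 -330.2    0. ]
```

View pics/crop1.png

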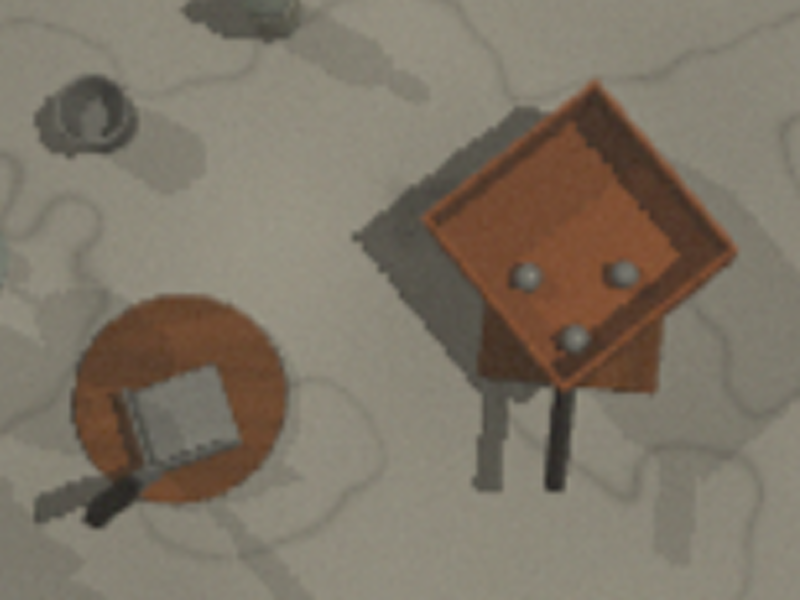

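Run:
```python
from h import *
np.set_printoptions(precision=1,suppress=True)
f=lambda x,y:((210+x*.3)*.64,(240+y*.3)*.64)
print("binrim");[print(world("top",f(*p),z=109)) for p in[(595,82),(737,247),(565,388),(425,215)]]
print("handle ends",world("top",f(565,392),z=99),world("top",f(554,490),z=99))
print("scoop tip",world("top",f(221,366),z=14),"r",world("top",f(241,438),z=14))
print("grip top", world("top",f(97,515),z=133), "grip mid",world("top",f(112,500),z=104))
C={c:cloud(c,np.load(f"pics/{c}0.npy")) for c in("top","scene")}
def sel(c,x0,x1,y0,y1,z0,z1):
    P=C[c]; m=(P[:,0]>x0)&(P[:,0]<x1)&(P[:,1]>y0)&(P[:,1]<y1)&(P[:,2]>z0)&(P[:,2]<z1); return P[m]
for c in C:
    for z0,z1 in((78,95),(95,113),(113,128),(128,140)):
        g=sel(c,330,420,290,380,z0,z1); print(c,z0,len(g),np.median(g,0))
    h=sel(c,385,440,0,100,85,110); print(c,"handle",np.median(h,0),np.arctan2(*cv2.fitLine(h[:,:2].astype(np.float32),cv2.DIST_HUBER,0,.01,.01).ravel()[[1,0]]),h[:,0].min())
    t=sel(c,370,500,240,360,14.5,60); print(c,"tray walls",t[:,0].min(),t[:,0].max(),t[:,1].min(),t[:,1].max())
    # side-wall tops
    w=sel(c,370,470,240,370,40,56); print(c,cv2.minAreaRect(w[:,:2].astype(np.float32)))
```

```text
binrim
[664.5  19.9 109. ]
[552.8 -79.2 109. ]
[454.5  34.3 109. ]
[568.8 132.3 109. ]
handle ends [452.6  34.3  99. ] [387.3  39.7  99. ]
scoop tip [471.5 280.8  14. ] r [420.8 263.6  14. ]
grip top [363.  332.4 133. ] grip mid [373.4 330.4 104. ]
top 78 12 [386.1 322.8  89.4]
top 95 11 [378.9 327.8 102.8]
top 113 13 [374.9 328.  121. ]
top 128 22 [367.9 333.7 132.2]
top handle [413.8  39.6  97.3] -0.09878122 389.74661939710194
top tray walls 378.51522650275865 498.9328223188956 242.80460626675097 359.80942714344854
top ((412.2208251953125, 313.0153503417969), (84.8641357421875, 49.558223724365234), 66.38075256347656)
scene 78 22 [387.8 322.8  89.2]
scene 95 21 [380.8 325.9 103.7]
scene 113 23 [375.3 327.6 120.3]
scene 128 13 [370.2 330.5 133.2]
scene handle [416.1  33.5  96.7] -0.15755154 390.5421357362791
scene tray walls 380.6489763054693 499.83323583596336 240.109280998602 359.10320057956267
scene ((432.8450622558594, 310.5954284667969), (67.28643035888672, 66.23278045654297), 30.665857315063477)
```

```bash
cat >> h.py <<'E'
byaw=-0.075; HINGE=np.array([580,25.3,42.])
def Rz(a): c,s=np.cos(a),np.sin(a); return np.array([[c,-s,0],[s,c,0],[0,0,1]])
def Ry(a): c,s=np.cos(a),np.sin(a); return np.array([[c,0,s],[0,1,0],[-s,0,c]])
def bin_pt(p,th): return HINGE+Rz(byaw)@Ry(th)@np.array(p,float)
DOWN=np.diag([1.,-1,-1]); DOWN2=np.diag([-1.,1,-1])   # tool in object frame
def tcp(grasp,R): return np.array(grasp)-163*R[:,2]
def ikchk(ps): 
    for p,R in ps:
        q=manip.ik(p,R); print(None if q is None else np.round(q,2))
E
python3 - <<'E'
from h import *
for D in (DOWN,DOWN2):
  print("D");ps=[]
  for th in (0,.2,.36):
    R=Rz(byaw)@Ry(th)@D; ps.append((tcp(bin_pt([-170.5,0,48],th),R),R))
  ikchk(ps)
E
```

```text
D
[-0.86  0.35  0.79  2.28 -0.41  0.65 -1.41]
[-0.79  0.44  0.81  2.08 -0.39  0.99 -1.39]
[-0.71  0.53  0.78  1.92 -0.39  1.24 -1.37]
D
[-0.55  0.29  0.4   2.26 -0.19  0.62  1.48]
[-0.48  0.36  0.39  2.07 -0.21  0.95  1.53]
[-0.42  0.44  0.37  1.9  -0.22  1.19  1.56]
```

Run:
```python
from h import *
np.set_printoptions(precision=2,suppress=True)
H=[-170.5,0,48]; R=Rz(byaw)@DOWN2
manip.move_pose(tcp(bin_pt(H,0)+[0,0,130],R),R)
manip.line_to(tcp(bin_pt(H,0),R),150)
f0=np.array(manip.current_wrist_force())
manip.close(30); print("w",manip.current_gripper_width())
for th in np.arange(.04,.3651,.04):
    R=Rz(byaw)@Ry(th)@DOWN2
    manip.line_to(tcp(bin_pt(H,th),R),60,R); f=np.array(manip.current_wrist_force())-f0; print(round(th,2),f)
    if np.linalg.norm(f)>40: break
im,d=manip.read_camera("scene"); cv2.imwrite("pics/s1.png",cv2.resize(im[100:330,130:437],(800,600)))
np.save("pics/s1.npy",d); print(manip.current_time())
```

```text
w 13.631019800471947
0.04 [-0.12  4.71  3.47]
0.08 [0.18 4.6  4.03]
0.12 [-1.54  4.52  4.64]
0.16 [-0.33  5.27  5.4 ]
0.2 [-0.54  5.69  5.38]
0.24 [-0.61  4.93  6.01]
0.28 [-0.84  4.66  5.74]
0.32 [-0.88  4.96  6.45]
0.36 [-0.96  5.47  6.76]
8.9417
```

View pics/s1.png

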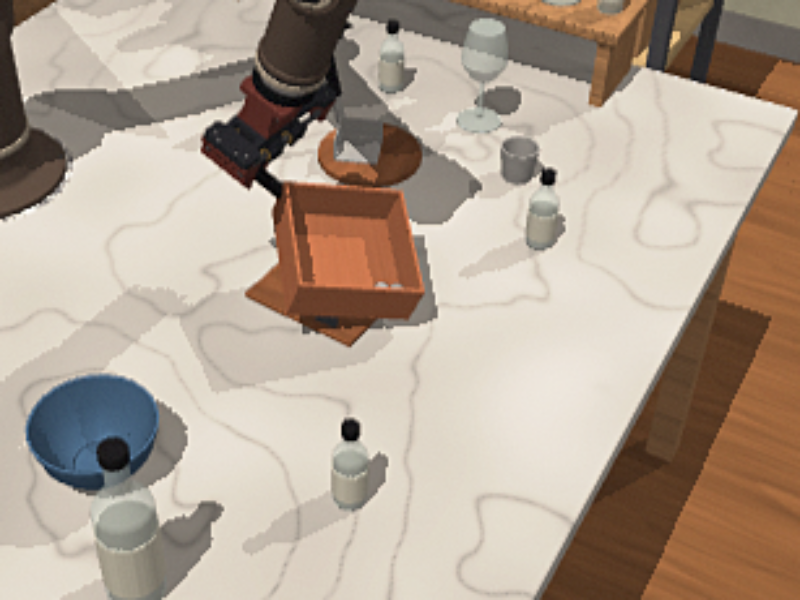

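The bin is tipped and the balls are in its far corner (around px 388,286). I'll press on to the stop, release, and re-measure.

Run:
```python
from h import *
np.set_printoptions(precision=1,suppress=True)
H=[-170.5,0,48]
for th in (.37,.38,.39):
    R=Rz(byaw)@Ry(th)@DOWN2
    manip.line_to(tcp(bin_pt(H,th),R),40,R); f=np.array(manip.current_wrist_force()); print(th,f)
    if f[2]>14: break
th=.36;R=Rz(byaw)@Ry(th)@DOWN2
manip.line_to(tcp(bin_pt(H,th),R),40,R)
manip.ungrasp(); p=np.array(manip.current_tool_pos()); manip.line_to(p-R[:,2]*110,200)
q=np.array(manip.current_joint_pos()); q[0]+=.75; manip.goto_joints(q)
im,d=manip.read_camera("top"); np.save("pics/t2.npy",d); cv2.imwrite("pics/t2full.png",im)
cv2.imwrite("pics/t2.png",cv2.resize(im[150:270,100:260],(800,600),interpolation=cv2.INTER_CUBIC))
for n in("ball0_center","bin_corner","bin_handle","scoop_tip","scoop_grip"):
    for r in manip.pinpoint("top",n)[:3]: print(n,r["conf"],np.array(r["location"]))
P=cloud("top",d); m=(P[:,0]>420)&(P[:,0]<720)&(P[:,1]>-120)&(P[:,1]<150)&(P[:,2]>20)
# bin-frame heights for rim plane: z_bin in 60..72
for th in(.33,.36,.38):
    B=(P[m]-HINGE)@Rz(byaw)@Ry(th); k=(abs(B[:,2]-67)<5); fl=(abs(B[:,2]-12)<8)&(abs(B[:,0]+20)<45)&(abs(B[:,1])<45)
    print(th,k.sum(),B[k].min(0),B[k].max(0),"floor",np.median(B[fl],0),np.polyfit(B[fl,0],B[fl,2],1))
print(manip.current_time())
```

```text
0.37 [-3.1  6.2 -0.1]
0.38 [ -4.1   5.4 -10.2]
0.39 [ -6.2   5.4 -18.4]
ball0_center 0.52 [247.6 178.7]
bin_corner 0.78 [250.  178.3]
bin_handle 0.67 [238.9 233.8]
bin_handle 0.27 [125.4 203.9]
scoop_tip 0.86 [173.1 224.8]
scoop_tip 0.63 [345.7 226.6]
scoop_grip 0.72 [158.2 247.7]
0.33 241 [-187.3 -104.    62.1] [ 88.6 108.9  71.9] floor [-19.9   0.3  12.3] [-0.  11.7]
0.36 230 [-126.7 -104.    62. ] [ 86.5 108.9  71.9] floor [-20.1   0.3  11.6] [ 0.  11.7]
0.38 217 [-128. -104.   62.] [ 85.1 108.9  71.9] floor [-20.   -0.   11.2] [ 0.  11.7]
13.5667
```

View pics/t2.png

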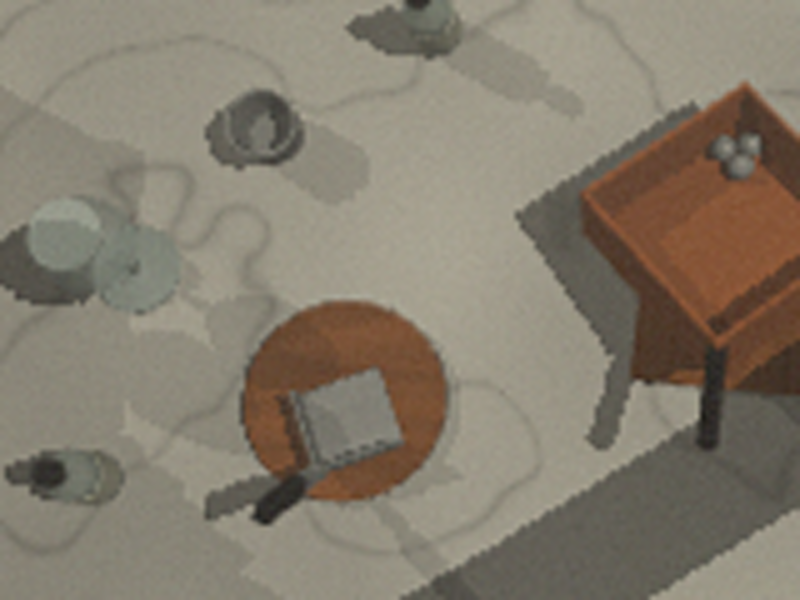

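Run:
```python
from h import *
np.set_printoptions(precision=1,suppress=True)
f=lambda x,y:(100+x*.2-.4,150+y*.2-.4)
t=world("top",f(379,366),z=14);r=world("top",f(406,438),z=14)
print("tip",t,"right",r,np.arctan2(*(t-r)[1::-1])-np.pi/4)
for x,y in((242,401),(448,401),(345,299),(345,502)): print("coaster",world("top",f(x,y),z=12))
g=world("top",f(291,486),z=104);g2=world("top",f(265,512),z=133);print("grip?",g,g2)
for n,(x,y) in dict(b1=(724,150),b2=(749,145),b3=(741,165)).items():
    # centre 10 above floor in bin frame
    i=manip.camera_info("top"); e=np.array(i["eye"]); w=world("top",f(x,y),depth=1000); 
    Rb=Rz(byaw)@Ry(.36); a=(e-HINGE)@Rb; b=(w-e)@Rb; s=(22-a[2])/b[2]; print(n,a+s*b)
P=cloud("top",np.load("pics/t2.npy")); 
G=P[(P[:,0]>340)&(P[:,0]<410)&(P[:,1]>300)&(P[:,1]<360)&(P[:,2]>76)]; 
print(len(G),G.mean(0),np.linalg.svd(G-G.mean(0))[2][0])
# scoop IK over heading
h=-.463; S=Rz(h); grip=np.array([379,327,104.])
for D in(DOWN,DOWN2):
    print("pick/pour"); R=S@Ry(-.35)@D; ps=[(tcp(grip,R),R),(tcp(grip+[0,0,80],R),R)]
    for pit in(.36,0,-.35):
        Q=Rz(byaw)@Ry(pit); tip=bin_pt([80,0,13],.36)+[0,0,40*(pit<.3)]; RR=Q@Ry(-.35)@D; ps.append((tcp(tip+Q@[-110.5,0,92],RR),RR))
    for yaw in(-.9,-.62,-.3):
      for pit in(-.35,.4,.8):
        Q=Rz(yaw)@Ry(pit); tip=np.array([475,-335,85.]); RR=Q@Ry(-.35)@D; ps.append((tcp(tip+Q@[-110.5,0,92],RR),RR))
    ikchk(ps)
```

```text
tip [475.3 286.4  14. ] right [422.6 263.3  14. ] -0.3723086526638155
coaster [446.9 386.3  12. ]
coaster [450.9 234.1  12. ]
coaster [525.1 315.2  12. ]
coaster [374.8 305.6  12. ]
grip? [383.  324.6 104. ] [364.6 334.  133. ]
b1 [55.9 13.6 22. ]
b2 [62.6 -4.5 22. ]
b3 [44.2 -0.2 22. ]
58 [374.  328.9 115.2] [-0.4  0.2  0.9]
pick/pour
[-0.7  0.4 -0.4  2.1  0.7  0.8  2.6]
[-0.5  0.3 -0.6  2.   0.7  1.   2.7]
[-0.7  0.6  0.8  1.8 -0.5  1.  -1.3]
[-0.8  0.2  0.7  2.2 -0.2  0.4 -1.6]
[ 0.7  0.6 -1.2  2.5  2.   0.8  2.6]
None
[-0.4  0.6  1.3  1.9 -0.6  1.2 -1.4]
[-0.   0.9  1.2  1.4 -0.7  1.8 -1.2]
None
[-0.3  0.5  1.2  1.9 -0.5  1.1 -1.1]
[-0.1  0.9  1.1  1.4 -0.6  1.7 -1.1]
None
[-0.3  0.5  1.1  1.9 -0.4  1.1 -0.8]
[-0.1  0.8  1.1  1.4 -0.4  1.6 -0.9]
pick/pour
[-0.6  0.4 -0.5  2.1  0.8  0.8 -0.6]
[-0.4  0.3 -0.8  2.   0.7  1.  -0.5]
[-0.3  0.5  0.2  1.8 -0.1  0.9  1.5]
[-0.4  0.2  0.2  2.2  0.1  0.4  1.2]
[ 0.7  0.6 -1.2  2.5  2.   0.8 -0.5]
None
[ 0.1  0.3  0.5  1.9 -0.2  1.1  1.4]
[ 0.3  0.6  0.5  1.4 -0.3  1.6  1.5]
None
[ 0.2  0.3  0.5  1.9 -0.1  1.1  1.6]
[ 0.3  0.6  0.4  1.4 -0.2  1.6  1.7]
None
[ 0.2  0.3  0.4  1.9 -0.1  1.1  1.9]
[ 0.2  0.6  0.4  1.4 -0.1  1.6  1.9]
```

```bash
cat >> h.py <<'E'
HINGE=np.array([580,26.,42.]); BTH=.36
LAM=.1; SD=DOWN2
GRIP=np.array([379.5,327,104.]); SH=-.43
def scoop_tcp(tip,yaw,pit,off=(-110.5,0,92)):
    """TCP pose for scoop tip (underside) at tip, pitch pit (nose down +)"""
    Q=Rz(yaw)@Ry(pit); R=Q@Ry(-LAM)@SD
    return tcp(np.array(tip,float)+Q@np.array(off,float),R),R
E
python3 - <<'E'
import h; from h import *
def t(n,*a):
    q=manip.ik(*scoop_tcp(*a)); print(n,None if q is None else np.round(q,2))
for L in(-.05,.1,.2):
    h.LAM=L; print("LAM",L); S=Rz(SH)
    tip0=GRIP-S@[-110.5,0,92]; t("pick",tip0,SH,0); t("up",tip0+[0,0,150],SH,0)
    for a,z in((20,14),(80,13)): t("in",bin_pt([a,0,z],.36),byaw,.36)
    for z in(0,100): t("lvl",bin_pt([80,0,60],.36)+[0,0,z],byaw,-.1);t("back",bin_pt([80,0,70],.36)+[0,0,z],byaw,-.25)
    for yaw in(-.6,-.3,0,):
        for x in (465,): 
            for p,z in((-.25,170),(-.1,90),(.5,85),(.65,85)): t(f"bowl {yaw} {p}",(x,-335,z),yaw,p)
E
```

```text
LAM -0.05
pick [-0.73  0.39 -0.06  2.01 -0.03  0.76  0.38]
up [-0.63  0.21 -0.17  1.85 -0.01  1.1   0.35]
in [-0.24  0.58  0.21  1.59 -0.16  1.4   1.51]
in [-0.21  0.69  0.2   1.45 -0.17  1.43  1.53]
lvl [-0.33  0.37  0.23  1.91 -0.1   0.82  1.45]
back [-0.35  0.3   0.22  2.06 -0.04  0.59  1.38]
lvl [-0.35  0.26  0.25  1.8  -0.06  1.04  1.42]
back [-0.36  0.17  0.22  1.95  0.01  0.83  1.34]
bowl -0.6 -0.25 [ 0.06 -0.03  0.45  2.19  0.05  0.78  1.45]
bowl -0.6 -0.1 [ 0.12  0.18  0.45  2.14 -0.11  0.8   1.61]
bowl -0.6 0.5 [ 0.28  0.62  0.43  1.5  -0.19  1.62  1.72]
bowl -0.6 0.65 [ 0.31  0.75  0.43  1.33 -0.2   1.82  1.73]
bowl -0.3 -0.25 [ 0.2  -0.    0.47  2.16 -0.1   0.79  2.  ]
bowl -0.3 -0.1 [ 0.25  0.19  0.41  2.12 -0.13  0.8   2.02]
bowl -0.3 0.5 [ 0.25  0.61  0.39  1.51 -0.05  1.59  1.91]
bowl -0.3 0.65 [ 0.26  0.73  0.39  1.35 -0.04  1.77  1.92]
bowl 0 -0.25 [ 0.36  0.08  0.45  2.09 -0.24  0.86  2.53]
bowl 0 -0.1 [ 0.39  0.23  0.35  2.06 -0.15  0.83  2.41]
bowl 0 0.5 [0.22 0.58 0.34 1.55 0.09 1.52 2.1 ]
bowl 0 0.65 [0.21 0.69 0.33 1.41 0.13 1.68 2.08]
LAM 0.1
pick [-0.65  0.3
[... 1416 characters left out ...]
  2.14  0.24  0.51  1.1 ]
bowl -0.6 -0.25 [ 0.11 -0.16  0.33  2.37  0.25  0.49  1.23]
bowl -0.6 -0.1 [0.07 0.04 0.46 2.32 0.01 0.48 1.48]
bowl -0.6 0.5 [ 0.23  0.46  0.44  1.67 -0.18  1.35  1.69]
bowl -0.6 0.65 [ 0.27  0.59  0.43  1.5  -0.19  1.55  1.71]
bowl -0.3 -0.25 [ 0.11 -0.14  0.6   2.33 -0.21  0.52  2.15]
bowl -0.3 -0.1 [ 0.25  0.08  0.46  2.29 -0.31  0.52  2.23]
bowl -0.3 0.5 [ 0.24  0.45  0.39  1.68 -0.07  1.33  1.92]
bowl -0.3 0.65 [ 0.25  0.57  0.39  1.51 -0.07  1.52  1.91]
bowl 0 -0.25 [ 1.74  0.12 -0.84  2.15 -0.43  0.68  2.79]
bowl 0 -0.1 [ 0.44  0.16  0.43  2.2  -0.49  0.65  2.8 ]
bowl 0 0.5 [0.25 0.43 0.34 1.69 0.02 1.29 2.14]
bowl 0 0.65 [0.23 0.54 0.34 1.55 0.06 1.46 2.1 ]
```

Run:
```python
from h import *
np.set_printoptions(precision=2,suppress=True)
tip0=GRIP-Rz(SH)@[-110.5,0,92]; p,R=scoop_tcp(tip0,SH,0); print(tip0)
print(manip.current_tool_pos())
manip.move_pose(p-120*R[:,2],R); manip.line_to(p,150)
f0=np.array(manip.current_wrist_force()); manip.close(60)
print("w",manip.current_gripper_width(),f0,np.array(manip.current_wrist_force()))
manip.line_to(p+[0,0,150],150); print(np.array(manip.current_wrist_force()))
im,d=manip.read_camera("scene"); np.save("pics/s3.npy",d)
a=im[40:200,200:413]; im2,d2=manip.read_camera("top"); np.save("pics/t3.npy",d2)
b=im2[140:300,100:260]
cv2.imwrite("pics/c3.png",np.hstack([cv2.resize(a,(420,420)),cv2.resize(b,(380,420))]))
for n in("scoop_tip","scoop_tray","scoop_grip"):
  for c in("top","scene"):
    for r in manip.pinpoint(c,n)[:1]: print(c,n,r["conf"],np.array(r["location"]))
t=tip0+[0,0,150]; 
for c in("top","scene"): print(c,"expect tip",pix(c,t),"grip",pix(c,GRIP+[0,0,150]),"tray",pix(c,t+Rz(SH)@[-44,0,2]))
print(manip.current_time())
```

```text
[479.94 280.94  12.  ]
[ 410.42 -341.48  401.52]
w 13.879737722202046 [-0.23 -0.51  0.99] [0.37 0.52 0.52]
[-0.62 -0.87 -2.03]
top scoop_tip 0.78 [166.7 220.1]
scene scoop_tip 0.65 [272.7 127.6]
top scoop_tray 0.6 [161.  232.6]
scene scoop_tray 0.95 [267.9 119.9]
top scoop_grip 0.87 [142.2 246.7]
scene scoop_grip 0.86 [258.5  91.8]
top expect tip [168.96 217.18] grip [145.52 246.34] tray [162.49 229.01]
scene expect tip [275.03 128.51] grip [256.92  92.09] tray [267.65 122.56]
19.45
```

View pics/c3.png

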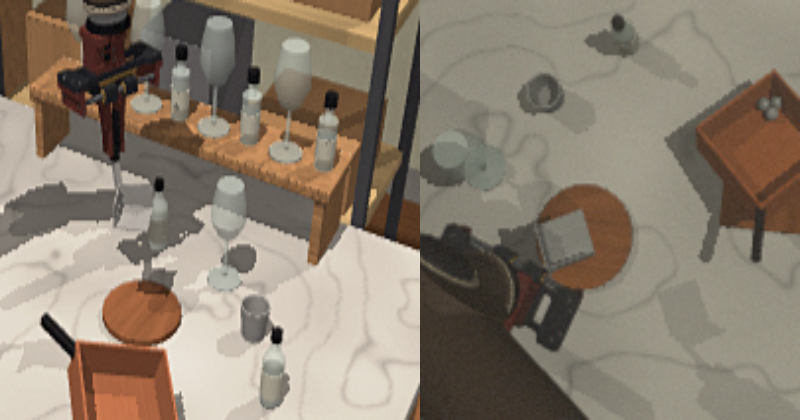

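Run:
```python
from h import *
np.set_printoptions(precision=1,suppress=True)
tip=GRIP-Rz(SH)@[-110.5,0,92]+[0,0,150]
for c,f in(("top","t3"),("scene","s3")):
    P=(cloud(c,np.load(f"pics/{f}.npy"))-tip)@Rz(SH)
    k=P[(abs(P[:,2]-2)<8)&(abs(P[:,1])<70)&(P[:,0]>-95)&(P[:,0]<30)]
    print(c,len(k),"min",k.min(0),"max",k.max(0),"med",np.median(k,0)); print(k[np.argsort(-k[:,0])][:4],k[np.argmax(k[:,1])],k[np.argmin(k[:,1])])
    print("pitch/roll",np.linalg.lstsq(np.c_[k[:,:2],np.ones(len(k))],k[:,2],rcond=None)[0])
    print(cv2.minAreaRect(k[:,:2].astype(np.float32)))
    g=P[(abs(P[:,0]+110)<40)&(abs(P[:,1])<20)&(P[:,2]>62)&(P[:,2]<75)]; print(len(g),np.median(g,0) if len(g) else 0)
```

```text
top 328 min [-89.  -42.5  -5.9] max [-9.7 41.4  9.7] med [-49.    1.5   0.4]
[[ -9.7  -1.7   0.2]
 [-11.1   0.6   3.3]
 [-12.6   4.2   0.4]
 [-12.6  -4.5   5.7]] [-49.1  41.4  -2.3] [-49.  -42.5   5. ]
pitch/roll [-0.  -0.  -0.4]
((-49.63084411621094, -0.42971038818359375), (62.40470504760742, 61.474403381347656), 45.472450256347656)
0 0
scene 203 min [-91.2 -44.9  -4.3] max [-8.5 46.   9.9] med [-50.8   2.5   1.9]
[[ -8.5   1.8   1.1]
 [ -9.3  -6.4   7.7]
 [-10.9   3.5   3.4]
 [-12.4   0.3  -0.3]] [-57.   46.    6.8] [-45.  -44.9   3.2]
pitch/roll [-0.   0.   1.2]
((-49.20829772949219, 1.2234077453613281), (61.129302978515625, 75.34133911132812), 43.961830139160156)
14 [-100.4   -0.8   68.9]
```

```bash
sed -i 's/off=(-110.5,0,92)/off=(-105,0,92)/' h.py
python3 - <<'E'
from h import *
np.set_printoptions(precision=2,suppress=True)
manip.line_to(np.array(manip.current_tool_pos())+[0,0,70],200)
go=lambda x,z,f,y=0: manip.line_to(*(lambda pr:(pr[0],f,pr[1]))(scoop_tcp(bin_pt([x,y,z],BTH),byaw,BTH)))
go(12,150,200); go(12,20,120); manip.wait(.2)
n=bin_pt([0,0,1],BTH)-bin_pt([0,0,0],BTH); f0=np.array(manip.current_wrist_force()); print(f0)
for z in np.arange(16,8,-.7):
    go(12,z,30); manip.wait(.1); f=(np.array(manip.current_wrist_force())-f0)@n; print(round(z,1),f)
    if f>2.5: break
print(manip.current_time())
im,d=manip.read_camera("top"); np.save("pics/t4.npy",d)
cv2.imwrite("pics/t4.png",cv2.resize(im[120:240,180:340],(800,600),interpolation=cv2.INTER_CUBIC))
E
```

```text
[ 0.9   0.53 -1.26]
16.0 -0.6727396042731489
15.3 -0.7340952151805581
14.6 -0.15879373402033276
13.9 -0.9488720892973319
13.2 -1.6454843196008109
12.5 2.50440026824696
25.6833
```

View pics/t4.png

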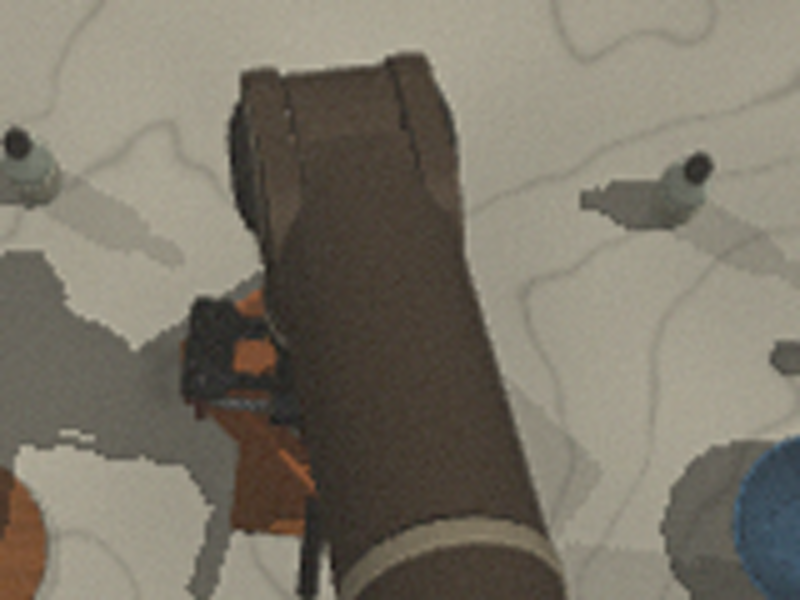

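The arm hides the bin in the top view. The floor contact came at 12.5 mm in the bin's frame, within 0.5 mm of the 12 mm expected. Now I'll push forward to the corner.

Run:
```python
from h import *
np.set_printoptions(precision=2,suppress=True)
go=lambda x,z,f,y=0: manip.line_to(*(lambda pr:(pr[0],f,pr[1]))(scoop_tcp(bin_pt([x,y,z],BTH),byaw,BTH)))
Rb=Rz(byaw)@Ry(BTH)
go(12,12.7,30); manip.wait(.1); f0=np.array(manip.current_wrist_force()); x=12
for x in list(range(22,72,10))+list(np.arange(73,90,1.5)):
    go(x,12.6,40); f=(np.array(manip.current_wrist_force())-f0)@Rb; print(x,f)
    if f[0]<-7 or abs(f[1])>12: break
np.save("pics/xend.npy",x)
im,d=manip.read_camera("scene"); np.save("pics/s5.npy",d)
cv2.imwrite("pics/s5.png",cv2.resize(im[150:270,200:360],(800,600),interpolation=cv2.INTER_CUBIC)); print(manip.current_time())
```

```text
22 [ 3.96  0.62 -1.2 ]
32 [ 1.36 -0.3   0.47]
42 [-0.01  0.99  2.3 ]
52 [-0.12  0.76  3.69]
62 [-0.38  0.01  4.27]
73.0 [-2.27  0.05  4.58]
74.5 [-3.26  0.75  6.42]
76.0 [-3.77  0.59  6.08]
77.5 [-2.45  0.59  4.96]
79.0 [-3.   -0.13  5.54]
80.5 [-3.55  1.33  5.43]
82.0 [-3.17  0.37  4.89]
83.5 [-4.03  0.48  5.56]
85.0 [-3.32  0.87  4.31]
86.5 [-7.4   0.59  6.9 ]
30.8083
```

View pics/s5.png

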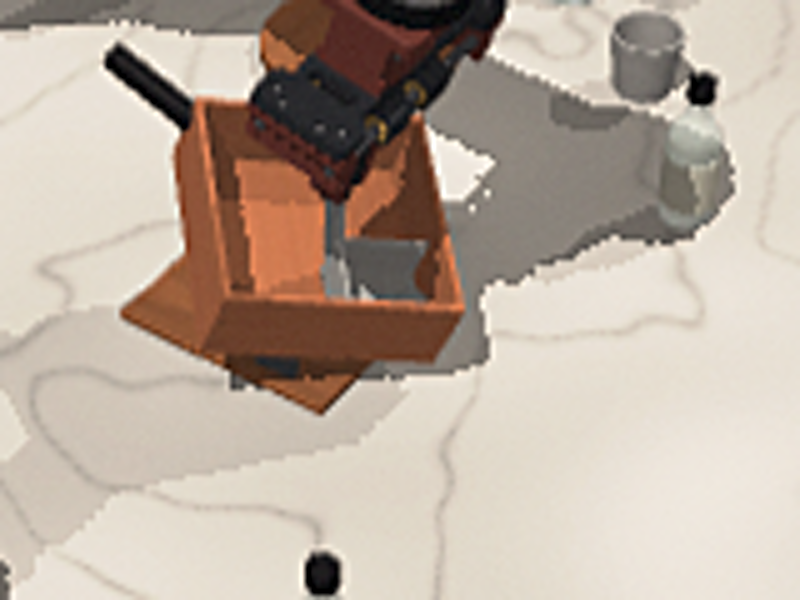

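Run:
```python
from h import *
np.set_printoptions(precision=2,suppress=True)
Rb=Rz(byaw)@Ry(BTH); f0=np.array(manip.current_wrist_force())
for ph in list(np.arange(.06,.62,.06)):
    x=86-44*(1-np.cos(ph))-.5; z=13+88*np.sin(ph)
    p,R=scoop_tcp(bin_pt([x,0,z],BTH),byaw,BTH-ph); manip.line_to(p,60,R)
    print(round(ph,2),(np.array(manip.current_wrist_force())-f0)@Rb)
manip.wait(.3)
p,R=scoop_tcp(bin_pt([x-4,0,z],BTH)+[0,0,110],byaw,BTH-ph); manip.line_to(p,120,R); manip.wait(.2)
im,d=manip.read_camera("scene"); np.save("pics/s6.npy",d); print(manip.current_wrist_force())
cv2.imwrite("pics/s6.png",cv2.resize(im[110:260,200:400],(800,600),interpolation=cv2.INTER_CUBIC)); print(manip.current_time())
```

```text
0.06 [ 4.99  0.8  -7.  ]
0.12 [ 5.6   0.98 -8.74]
0.18 [ 5.11  1.84 -9.74]
0.24 [  5.06   2.76 -11.11]
0.3 [  5.85   1.61 -12.15]
0.36 [  5.77   1.87 -12.64]
0.42 [  6.01   1.5  -11.66]
0.48 [  4.96   1.73 -11.89]
0.54 [  6.24   0.76 -11.64]
0.6 [  6.4    1.4  -12.51]
[ 0.9   0.9  -1.74]
36.4
```

View pics/s6.png

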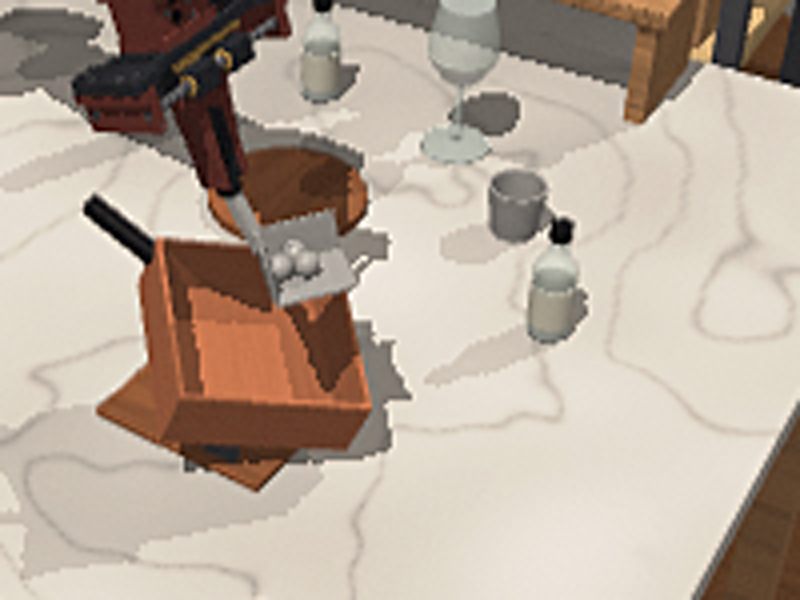

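All three balls are in the scoop (around px 280–305, 247–265). Next is the bowl.

Run:
```python
from h import *
np.set_printoptions(precision=2,suppress=True)
y=-.5; c=np.array([480,-335,0.]); d=Rz(y)[:,0]; tip=c-8*d
def go(z,pit,f):
    p,R=scoop_tcp(tip+[0,0,z],y,pit); manip.line_to(p,f,R)
go(230,-.24,150); go(112,-.24,120); go(95,0,60); go(85,.3,60); go(82,.6,90); manip.wait(.5)
im,dd=manip.read_camera("scene"); 
a=cv2.resize(im[190:340,80:280],(400,300))
go(200,.35,150)
im,dd=manip.read_camera("top"); b=cv2.resize(im[170:290,260:420],(400,300)); cv2.imwrite("pics/p7.png",np.hstack([a,b])); print(manip.current_time())
np.save("pics/t7.npy",dd)
```

```text
45.325
```

View pics/p7.png

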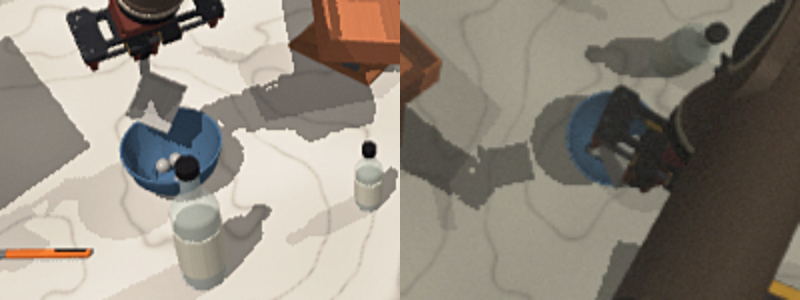

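Run:
```python
from h import *
np.set_printoptions(precision=2,suppress=True)
tip=np.array([449.5,310,0])+44*Rz(SH)[:,0]
p,R=scoop_tcp([470,-330,270],-.5,0); manip.line_to(p,200,R)
def go(z,f):
    p,R=scoop_tcp(tip+[0,0,z],SH,0); manip.line_to(p,f,R)
go(270,250); go(40,180); manip.wait(.1)
im,d=manip.read_camera("scene"); im2,d2=manip.read_camera("top")
for c,dd in(("top",d2),("scene",d)):
    P=(cloud(c,dd)-tip-[0,0,40])@Rz(SH); k=P[(abs(P[:,2]-2)<9)&(abs(P[:,1])<70)&(P[:,0]>-95)&(P[:,0]<30)]
    print(c,np.median(k,0),k.max(0),cv2.minAreaRect(k[:,:2].astype(np.float32)),np.linalg.lstsq(np.c_[k[:,:2],np.ones(len(k))],k[:,2],rcond=None)[0])
go(15,80); manip.wait(.1); f0=manip.current_wrist_force()[2]
for z in np.arange(14.2,8,-.7):
    go(z,30); manip.wait(.05); f=manip.current_wrist_force()[2]-f0; print(round(z,1),f)
    if f>2.5: break
print(manip.current_time())
P=cloud("top",d2); m=(np.hypot(P[:,0]-480,P[:,1]+335)<60); print("bowl n",m.sum())
cv2.imwrite("pics/p8.png",np.hstack([cv2.resize(im2[190:265,300:400],(400,300),interpolation=cv2.INTER_CUBIC),cv2.resize(im[90:210,210:370],(400,300))]))
```

```text
top [-42.5    2.35   2.18] [-3.96 40.47  9.69] ((-43.85456848144531, 0.8296546936035156), (62.333011627197266, 61.469383239746094), 44.89173889160156) [-0.01 -0.    1.9 ]
scene [-43.91   2.99   3.29] [ 2.53 44.   10.62] ((-43.45899963378906, 3.325653076171875), (62.01540756225586, 72.19593048095703), 43.981201171875) [-0.03 -0.    2.41]
14.2 0.4050023790896071
13.5 -0.6966685211484445
12.8 -0.4760232794451724
12.1 0.11768359013758856
11.4 6.210385480742497
52.3083
bowl n 874
```

View pics/p8.png

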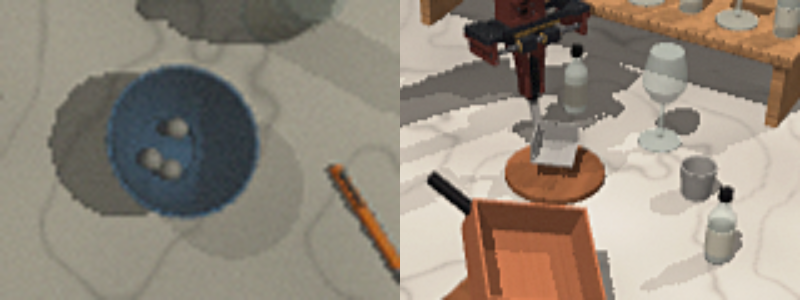

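All three balls are in the bowl, and the scoop is touching down centred on the coaster. Now I'll release it and retreat.

Run:
```python
from h import *
np.set_printoptions(precision=2,suppress=True)
R=np.array(manip.current_tcp_rot()); p=np.array(manip.current_tool_pos())
manip.line_to(p+[0,0,.6],20); manip.ungrasp(); manip.wait(.2)
manip.line_to(p-R[:,2]*130,150)
im2,d=manip.read_camera("top"); im,ds=manip.read_camera("scene")
for c,dd in(("top",d),("scene",ds)):
    P=(cloud(c,dd)-[449.5,310,12])@Rz(SH); k=P[(abs(P[:,2]-2)<1e9)&(P[:,2]>-6)&(P[:,2]<9)&(np.hypot(P[:,0],P[:,1])<40)&(abs(P[:,0])+abs(P[:,1])<38)]
    print(c,np.median(k,0),np.linalg.lstsq(np.c_[k[:,:2],np.ones(len(k))],k[:,2],rcond=None)[0])
P=cloud("top",d); b=P[(np.hypot(P[:,0]-480,P[:,1]+335)<90)&(P[:,2]>60)&(P[:,2]<80)]; print(cv2.minEnclosingCircle(b[:,:2].astype(np.float32)))
B=(P-HINGE)@Rz(byaw)@Ry(.36); fl=(abs(B[:,2]-12)<12)&(abs(B[:,0]+20)<45)&(abs(B[:,1])<45); print("floor slope rel .36",np.polyfit(B[fl,0],B[fl,2],1))
cv2.imwrite("pics/p9.png",np.hstack([cv2.resize(im2[140:290,90:290],(400,300)),cv2.resize(im[90:240,150:350],(400,300))])); print(manip.current_time(),manip.current_gripper_width())
```

```text
top [0.95 0.39 1.58] [-0.02 -0.    1.46]
scene [ 0.04 -2.08  2.36] [-0.    0.02  2.26]
((479.9854736328125, -334.6729431152344), 69.88236999511719)
floor slope rel .36 [-0.   11.71]
55.0833 87.93688115109902
```

View pics/p9.png

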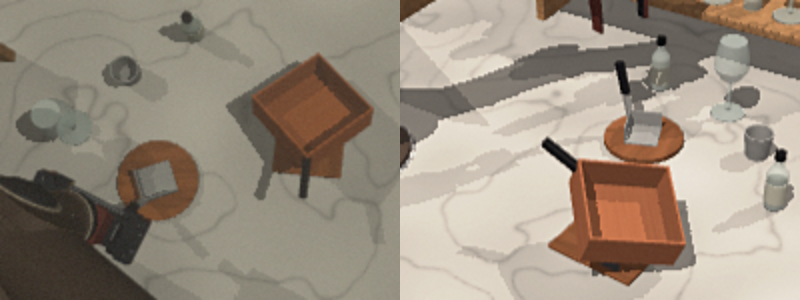

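The scoop stands flat and centred, the bin is still tipped, and the arm is clear. I'm handing in.

```bash
python3 -c "
from cell import manip
print(manip.finish_job())"
```

```text
the job is handed in; nothing more can be done
None
```

The job is done and handed in at about 55 s of the 72 s allowed; `finish_job` gives no verdict. I tipped the bin fully and took all three balls out of its far corner in one scoop. I then poured them into the bowl and stood the scoop back on its coaster.

What the last checks showed:
- **Balls:** all three are in the bowl in the top view. I did not measure their height or speed.
- **Bowl:** its rim centre measures (480, -335), within 0.5 mm of where it started.
- **Scoop:** the tray is flat to about 0.02 rad, was set down aimed at my estimate of the coaster's centre, and appears centred in both pictures.
- **Bin:** still at about 0.36 rad, judged from the slope of its floor.
- **Bystanders:** those in the last views looked unmoved. I did not measure any of them.
- **Arm:** clear of everything, gripper open.

Two measurements disagreed on the way:
- **Scoop grip:** my first estimate was about 5.5 mm off along the scoop. I corrected it from the depth picture after the lift.
- **Corner contact:** the scoop reached the corner about 4 mm later than predicted. I stopped it there by the force reading.

I viewed 10 pictures and a first crop, one over the budget of 10.

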